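# Brace the rub jar, twist off its tight lid and hold it ready

### The job

On the barbecue ledge, push the little red-tipped gate of the timber jar stall shut until it is fully home on its catch, so that the square amber jar is braced. Then twist the jar's tight yellow lid anticlockwise, about a quarter turn, until its lugs come free, and lift it straight up. Finish while holding the lid level in the gripper, centred about two centimetres above the jar's mouth, with the jar still seated, the gate shut, and the pepper mill, bowl, tongs, blue tin and wooden box's lid left alone.

Things in the scene. Friction and masses are not known exactly. Their poses are not given: they have to be found in the camera images.
- stall: Timber jar stall, fixed to the ledge, anywhere and at any small yaw. Origin: centre of the jar's place, on the ledge surface. z up, x from the gate side to the back, y left along the gate. Floor 10 mm thick; a C-shaped round well around the jar (radii 45 to 51 mm, top 70 mm above the ledge) and a steel catch post at x -45, y -95 mm, 75 mm high. Gate on the -x side, hinged at its +y end.
- gate (a joint): Gate angle in rad: 0 = shut and seated, grows as its free end swings out towards -x of the stall (starts 0.5 to 1.0). It stays where it is left. In the last 0.1 rad a nose on its end rides over a spring ball (8 to 15 N at the tab, a force stop under 30 N may trip early); below about 0.04 rad the ball pulls it home against a stop. Seated: below 0.04.
- gate_hinge (a point): On the gate's hinge line, 10 mm above the ledge, at stall x -40, y +50 mm. Axes turn with the gate: the board runs from here 125 mm along its own -y; its outer face, the one to push, is at its own x = -6 mm, its inner face at +6 mm. Board from 14 to 74 mm above the ledge.
- gate_tab (a point): Point on the outer face of the gate's red end tab, where to push: 108 mm from the hinge line, 90 mm above the ledge. Tab 26 mm wide along the gate, 12 mm thick, its top 108 mm above the ledge. Axes as gate_hinge: push along its own +x.
- jar: Square amber glass jar, 64 x 64 mm, 0.3 to 0.6 kg, loose in the stall's round well, standing 10 mm above the ledge, square to the gate (within 0.02 rad). The shut gate lies along its flat side and keeps it from turning (up to 0.15 rad of play); with the gate open it largely turns with the lid. Origin: centre of its underside, z up. Shoulder 84 mm above the origin.
- jar_mouth (a point): Centre of the jar's mouth: top of the neck, 42 mm across, 114 mm above the jar's origin.
- cap: Round yellow ribbed lid, 62 mm across, 30 mm high, 60 g, black bar on top along its x axis. Origin: centre of its underside, z up; screwed on, 93 mm above the jar's origin (103 above the ledge, top at 133), with 9 mm of bare neck below. Its two inner lugs sit under flanges of the neck, pressed tight by a springy liner: 0.5 to 1 N m to turn, so grip firmly; pulling it while engaged lifts the jar.
- cap_top (a point): Centre of the lid's top, axes as cap. Lid yaw relative to the jar starts at -0.40 to -0.14 rad. Turned anticlockwise seen from above it comes free at +0.8 rad (0.9 to 1.2 rad of turn; it pops up 1 mm) and meets a stop at +2.0: a turn of 1.5 rad always frees it (up to 0.15 of it is lost to the jar's play). Clockwise is blocked. Free, it lifts straight off.
- mill: Glass pepper mill with dark top, 54 mm across, 145 mm tall, loose; bystander at the right. Origin: centre of underside.
- bowl: Stainless bowl, 150 mm across, 60 mm high, loose; bystander at the front left. Origin: centre of underside.
- tongs: Blue plastic tongs, 240 mm long, 20 mm high, lying loose at the right; bystander. Origin: under the middle, x along their length.
- salt: Blue tin, 70 mm across, 110 mm high, loose; bystander at the back right. Origin: centre of underside.
- boxlid (a joint): Hinged lid of the small dark wooden box (130 x 170 x 80 mm, knob to 115 mm) at the left; bystander, 0 = shut, grows as it opens.
Not all that is in view belongs to the job. Leave any purple or turquoise look-alike of the stall alone.

How it is judged:
By the outcome, as a careful person would: the job done as asked, in the order asked, and still so for the second after the job is handed in, while the arm keeps its last pose, push and grip.
It also fails if it takes over 56 s, if anything falls off the work surface, if the arm or the gripper's body presses on something with over 40 N, if the wrist force passes 120 N, or if a joint passes its speed limit or range.

### The arm

A 7-joint arm with a two-finger parallel gripper is mounted at the origin on the work surface. World frame = base frame: x ahead of the robot, y to its left, z up, the work surface at z = 0. Lengths are in m, angles in rad, forces in N, time in s.
With the tool pointing down it reaches from about 0.425 to 0.925 m from the base axis. Payload 6.8 kg.
Tool frame: the origin (TCP) lies midway between the tips of the shut fingers; the grasp point (between the pads) lies 19 mm behind it; z points along the fingers, y is the direction in which the jaws open and shut (so a half turn about z gives the same grasp; the last joint's range is limited). The gripper opens to 88 mm and grips with 3 to 60 N. Pads are 20 mm wide; open, the fingers measure 115 mm over their backs; the gripper's body (75 mm by 178 mm) begins 61 mm behind the grasp point.
Start: joints at [1.034, 0.477, 0.022, 1.555, -0.011, 1.109, -0.083], TCP at [0.281, -0.614, 0.223] pointing down, gripper open.
Joint ranges: [-2.96, 2.96], [-0.34, 2.1], [-1.41, 1.46], [0.24, 2.44], [-1.37, 4.51], [0.17, 1.92], [-2.96, 2.96]. Speed limits (rad/s): [2.39, 2.39, 3.14, 3.14, 3.14, 3.14, 3.14].

### API

Orientations are given as a unit quaternion [x, y, z, w].
In Python, from workcell import bot gives the robot as it stands.
- The arm moves only by the tool carry_out, never from a script. Its argument "deltas" is a list of rows, each a list of 7 numbers: the turn, a rotation vector about the tool's x, y, z in rad, then the shift along the tool's x, y, z in mm, then the opening, from 0 (shut) to 1 (fully open). In form: [[ax, ay, az, dx, dy, dz, fingers], ...]. A call has exactly 10 rows; each row is the pose to reach, as a shift and turn from the pose measured when the call began, along the tool's axes at that moment; what a row does not reach only later rows make up. A row lasts 1/10 s, in which the tool goes at most 50 mm and 8.59 degrees, less where a joint would pass 70% of its speed; a pose out of reach is approached as far as the arm can. A call with a gripper value outside its range is refused whole. The fingers move at their own pace and stop on an object; the grip force is fixed at half the most. Time passes only in rows, so rows that repeat a pose let the fingers close, or fill a call up. It gives the time, the measured TCP pose, the force and the opening at its end, in the units of the state.
- bot.get_obs(): the state, without advancing time (a new reading comes with each control period).
- bot.capture(name): name is "scene" or "side" or "wrist"; returns a dict with "img" (420x560x3 uint8, red, green, blue), "fovy" (degrees; the focal length in pixels is half the picture's height over the tangent of half this angle, whatever the lens; pixels are square), "cx", "cy" (the principal point, pixels), "R" (3x3) and "t" (3): a world point X has camera coordinates R X + t. Camera axes: x right, y down, z forward; pixel columns grow to the right and rows downward; lengths in m; the calibration is good to about 2 mm. A picture is of the moment at which its call begins. There is no depth.
- bot.job_done(): hands the job in, once; it reports no verdict.
The state is a dict: "time": time; "joints": joint angles; "joint_vel": joint speeds; "effort": joint torques, N m; "tool_pos": TCP position; "ee_rot": TCP orientation; "wrist_force": force on the tool from outside, world axes, zero at the start; "moment": the same for the moment, N m; "width": finger opening in m.
Only numpy, scipy, OpenCV 4.12 (cv2) and the standard library are available. Lean on these libraries where they do the work, as an engineer would, in place of code of your own. Each camera call takes 0.05 s, during which the arm holds its last target. There are 200 camera calls.

## Working session

There is one attempt and no reset: what is moved stays moved. The work goes in short steps, Python scripts to look and compute and a tool call to move; the robot and the scene stay as the last step left them, time stands still between calls to the robot, and variables do not carry over. Pictures are saved under pics/ and viewed, about 8 in all and at most 12, crops included, and the job is handed in when it is done.

Besides the shell and the picture viewer there is one more tool, called after "Request:" by a JSON object that holds its "name" and its "arguments", one argument or row to a line. carry_out: Moves the arm, as the interface text tells. Its arguments: {"type":"object","properties":{"deltas":{"type":"array","items":{"type":"array","items":{"type":"number"}}}},"required":["deltas"]}

```bash
mkdir -p pics; ls; cat > h.py <<'E'
import numpy as np, cv2
from workcell import bot
from scipy.spatial.transform import Rotation as Rn
def cap(n,f=None):
    c=bot.capture(n)
    if f: cv2.imwrite('pics/'+f,c['img'][:,:,::-1])
    return c
def K(c):
    f=c['img'].shape[0]/2/np.tan(np.radians(c['fovy'])/2); return f
def ray(c,u,v,z):
    R=np.array(c['R']);t=np.array(c['t']);f=K(c)
    d=R.T@np.array([(u-c['cx'])/f,(v-c['cy'])/f,1]);o=-R.T@t
    return o+d*(z-o[2])/d[2]
def proj(c,X):
    p=np.array(c['R'])@np.array(X)+np.array(c['t']);f=K(c)
    return c['cx']+f*p[0]/p[2],c['cy']+f*p[1]/p[2]
E
python3 - <<'E'
from h import *
import pickle
o=bot.get_obs();print({k:np.round(v,3) for k,v in o.items()})
a=[cap(n) for n in('scene','side')]
pickle.dump(a,open('c0.pkl','wb'))
for n,c in zip(('scene','side'),a):
    cv2.imwrite(f'pics/{n}0.png',c['img'][:,:,::-1]); print(n,c['fovy'],c['cx'],c['cy'],-np.array(c['R']).T@c['t'])
E
```

```text
pics
{'time': np.float64(0.0), 'joints': array([ 1.034,  0.478,  0.022,  1.556, -0.011,  1.109, -0.083]), 'joint_vel': array([ 0.001,  0.001,  0.003, -0.   , -0.001, -0.   , -0.002]), 'effort': array([ 0.0000e+00, -5.8285e+01,  1.5350e+00, -2.7260e+01, -5.4000e-02,
        1.7000e-02,  0.0000e+00]), 'tool_pos': array([ 0.28 , -0.613,  0.222]), 'ee_rot': array([ 0.977,  0.213, -0.   , -0.001]), 'wrist_force': array([ 0.241, -0.12 , -1.114]), 'moment': array([-0.012,  0.004, -0.066]), 'width': np.float64(0.088)}
scene 43.15870675023872 278.7074544842655 208.45525146381576 [1.18882934 0.65065318 1.12346161]
side 44.368701960608824 274.8455438127369 208.89926689760517 [0.42071533 1.04404766 1.17781992]
```

View pics/scene0.png

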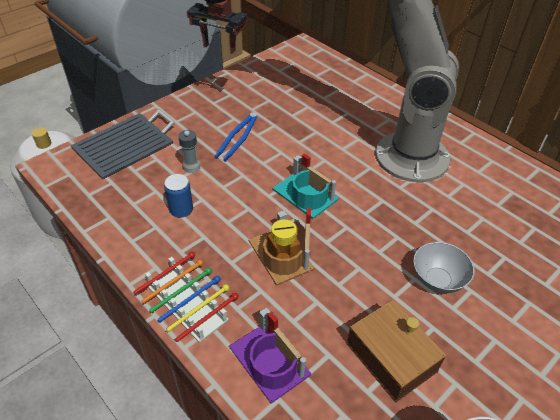

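View pics/side0.png

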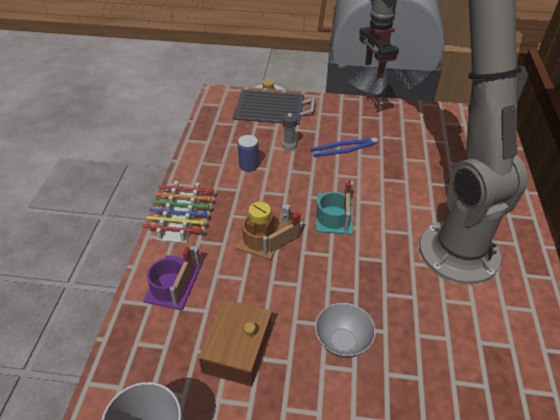

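The wanted stall is the timber one with the yellow lid, at scene (283,245) and side (260,228). Two things could be mistaken for it: the turquoise stall at scene (310,190) and the purple one at scene (272,360). Other yellow things are the tool handle at (205,308), the box knob at (412,324) and the grill knob at (40,137). Other red things are the red-handled tools and the other two stalls' tabs.

```bash
python3 - <<'E'
from h import *
import pickle
A=pickle.load(open('c0.pkl','rb'))
box=[(250,195,330,285),(230,190,310,260)]
ims=[]
for c,b in zip(A,box):
    im=c['img'];x0,y0,x1,y1=b
    hsv=cv2.cvtColor(im,cv2.COLOR_RGB2HSV)
    m=np.zeros(im.shape[:2],np.uint8);m[y0:y1,x0:x1]=1
    yel=m*cv2.inRange(hsv,(24,150,150),(34,255,255))
    n,l,s,ce=cv2.connectedComponentsWithStats(yel);i=1+np.argmax(s[1:,4]);print('yel',s[i],ce[i],'top guess',ray(c,*ce[i],.125))
    red=m*cv2.bitwise_or(cv2.inRange(hsv,(0,190,110),(4,255,255)),cv2.inRange(hsv,(174,190,110),(180,255,255)))
    n,l,s,ce=cv2.connectedComponentsWithStats(red)
    for i in range(1,n):
        if s[i,4]>8: print('red',s[i],ce[i],ray(c,*ce[i],.09))
    ims.append(cv2.resize(im[y0:y1,x0:x1],(400,int(400*(y1-y0)/(x1-x0))),interpolation=cv2.INTER_CUBIC)[:,:,::-1])
h=max(i.shape[0] for i in ims)
cv2.imwrite('pics/crop0.png',np.hstack([cv2.copyMakeBorder(i,0,h-i.shape[0],0,0,cv2.BORDER_CONSTANT) for i in ims]))
E
```

```text
yel [271 220  26  26 401] [284.39900249 230.24937656] top guess [0.59158789 0.03251922 0.125     ]
red [307 208   4  15  34] [308.67647059 214.14705882] [0.48485179 0.01253028 0.09      ]
yel [249 202  22  16 216] [258.83796296 209.83796296] top guess [0.59488327 0.02794161 0.125     ]
```

View pics/crop0.png

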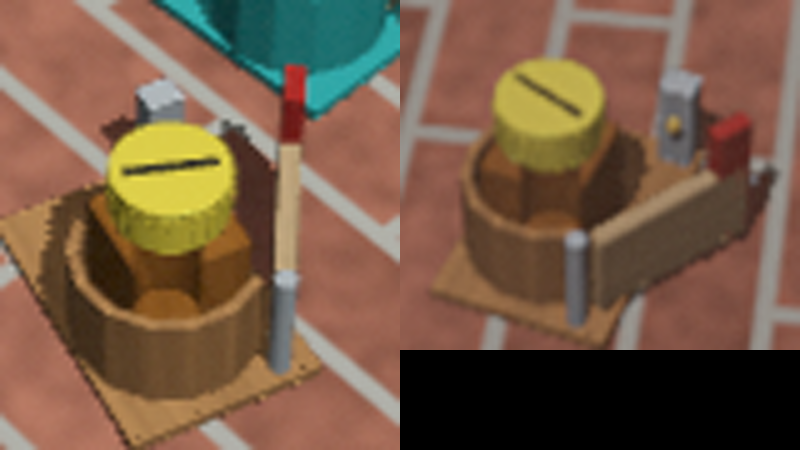

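```bash
cat >> h.py <<'E'
def tri(cs,ps):
    A=[];b=[]
    for c,(u,v) in zip(cs,ps):
        R=np.array(c['R']);t=np.array(c['t']);o=-R.T@t
        d=R.T@np.array([(u-c['cx'])/K(c),(v-c['cy'])/K(c),1]);d/=np.linalg.norm(d)
        P=np.eye(3)-np.outer(d,d);A.append(P);b.append(P@o)
    A=np.vstack(A);b=np.hstack(b);x=np.linalg.lstsq(A,b,rcond=None)[0]
    return x,np.linalg.norm(A@x-b)
E
python3 - <<'E'
from h import *
import pickle
A=pickle.load(open('c0.pkl','rb'))
P={}
for n,a,b in [('lidtop',(172,172),(149,98)),('hingetop',(286,278),(176,238)),('hingebase',(280,368),(176,320)),('catchtop',(160,95),(280,80)),('tab',(293,103),(328,147)),
 ('bar1',(123,172),(117,77)),('bar2',(219,160),(180,115))]:
    p=[(250+a[0]/5,195+a[1]/5),(230+b[0]/5,190+b[1]/5)]
    P[n],r=tri(A,p);print(n,P[n].round(4),round(r,4))
# stall frame: jar axis, hinge (-40,50), catch(-45,-95)
L=np.array([[0,0],[-40,50],[-45,-95]])/1000
W=np.array([P['lidtop'][:2],P['hingetop'][:2],P['catchtop'][:2]])
R,_=Rn.align_vectors(np.c_[W-W.mean(0),np.zeros(3)],np.c_[L-L.mean(0),np.zeros(3)])
yaw=R.as_rotvec()[2];t=W.mean(0)-R.as_matrix()[:2,:2]@L.mean(0)
print('yaw',yaw,'t',t,'res',(L@R.as_matrix()[:2,:2].T+t-W).round(4))
E
```

```text
lidtop [0.5918 0.0323 0.1295] 0.0013
hingetop [0.5679 0.092  0.0807] 0.0006
hingebase [0.5687 0.0933 0.0084] 0.0015
catchtop [ 0.5249 -0.048   0.0725] 0.0019
tab [0.4889 0.0166 0.0894] 0.0012
bar1 [0.6119 0.0187 0.1318] 0.0002
bar2 [0.5717 0.0451 0.1327] 0.0
yaw -0.26347546180881865 t [0.59279098 0.03253944] res [[ 0.001   0.0003]
 [-0.0007 -0.0008]
 [-0.0003  0.0005]]
```

Two-view points agree with the given sizes: lid top z 0.13, posts 0.073 and 0.081, tab 0.089 and 108 mm from the hinge. That puts the stall at (0.593, 0.0325), yaw -0.263, with the gate at about 0.54 rad and the lid at -0.32 relative to the jar. Next I go to the pre-push point with the fingers shut.

```bash
cat >> h.py <<'E'
S0=np.array([.5928,.0325]);Y0=-.2635
def st2w(x,y):
    c,s=np.cos(Y0),np.sin(Y0); return S0+np.array([c*x-s*y,s*x+c*y])/1000
def w2st(p):
    c,s=np.cos(Y0),np.sin(Y0);d=(np.array(p)[:2]-S0)*1000; return np.array([c*d[0]+s*d[1],-s*d[0]+c*d[1]])
def delta(x,y,z,yaw):
    o=bot.get_obs();R0=Rn.from_quat(o['ee_rot']);T=Rn.from_euler('z',yaw)*Rn.from_euler('x',np.pi)
    r=(R0.inv()*T).as_rotvec();d=R0.inv().apply(np.array([x,y,z])-o['tool_pos'])*1000
    return r.round(3),d.round(1)
def st():
    o=bot.get_obs();R=Rn.from_quat(o['ee_rot']).as_matrix()
    print('t',round(o['time'],2),'pos',o['tool_pos'].round(4),'stall',w2st(o['tool_pos']).round(1),'yaw',round(np.arctan2(R[1,0],R[0,0]),3),'tilt',R[:2,2].round(3),'F',np.round(o['wrist_force'],1),'M',np.round(o['moment'],2),'w',round(float(o['width']),4),'q',np.round(o['joints'],2))
E
python3 -c "
from h import *
p=st2w(-140,-18);print(p,delta(*p,.2,Y0+np.pi/2))"
```

```text
[0.4529439  0.05158587] (array([-0.002, -0.001, -0.878]), array([ 433.4, -533. ,   22.6]))
```

Request:
{"name": "carry_out", "arguments": {
  "deltas": [
    [0,0,-0.88,433,-533,22,0],
    [0,0,-0.88,433,-533,22,0],
    [0,0,-0.88,433,-533,22,0],
    [0,0,-0.88,433,-533,22,0],
    [0,0,-0.88,433,-533,22,0],
    [0,0,-0.88,433,-533,22,0],
    [0,0,-0.88,433,-533,22,0],
    [0,0,-0.88,433,-533,22,0],
    [0,0,-0.88,433,-533,22,0],
    [0,0,-0.88,433,-533,22,0]
  ]
}}

```text
time: 1.1
tool_pos: [0.4055, -0.1282, 0.2066]
ee_rot: [0.794, 0.609, 0.0, -0.001]
wrist_force: [1.8, -0.5, -0.3]
width: 0.0108
```

```bash
python3 -c "
from h import *
st();p=st2w(-140,-18);print(p,delta(*p,.15,Y0+np.pi/2))"
```

```text
t 1.1 pos [ 0.4055 -0.1282  0.2066] stall [-138.9 -203.9] yaw 1.308 tilt [-0.001  0.001] F [ 1.8 -0.5 -0.3] M [ 0.03 -0.11 -0.04] w 0.0108 q [ 0.58  0.11 -0.45  2.11  0.06  0.93 -0.16]
[0.4529439  0.05158587] (array([-0.001, -0.001,  0.001]), array([185.9,  -0.8,  56.7]))
```

Request:
{"name": "carry_out", "arguments": {
  "deltas": [
    [0,0,0,186,-1,57,0],
    [0,0,0,186,-1,57,0],
    [0,0,0,186,-1,57,0],
    [0,0,0,186,-1,57,0],
    [0,0,0,186,-1,57,0],
    [0,0,0,186,-1,57,0],
    [0,0,0,186,-1,57,0],
    [0,0,0,186,-1,57,0],
    [0,0,0,186,-1,57,0],
    [0,0,0,186,-1,57,0]
  ]
}}

```text
time: 2.1
tool_pos: [0.4529, 0.0509, 0.15]
ee_rot: [0.794, 0.608, 0.0, -0.0]
wrist_force: [0.3, 0.1, 0.4]
width: 0.0003
```

```bash
python3 -c "
from h import *
st();p=st2w(-140,-18);print(p,delta(*p,.082,Y0+np.pi/2))
c=cap('wrist');cv2.imwrite('pics/w1.png',c['img'][:,:,::-1])
for n,q in [('lid',(*S0,.133)),('hinge',(*st2w(-40,50),.08)),('catch',(*st2w(-45,-95),.075)),('tab',(.4889,.0166,.09))]: print(n,np.round(proj(c,q),1))
"
```

```text
t 2.1 pos [0.4529 0.0509 0.15  ] stall [-139.9  -18.7] yaw 1.307 tilt [-0.     0.001] F [0.3 0.1 0.4] M [-0.01 -0.03  0.01] w 0.0003 q [ 0.26  0.26 -0.57  2.1   0.19  0.83 -0.7 ]
[0.4529439  0.05158587] (array([-0.   , -0.001, -0.001]), array([ 0.7, -0.1, 68. ]))
lid [499.4 213.4]
hinge [408.5 131.7]
catch [382.3 298.1]
tab [331.3 250.1]
```

View pics/w1.png

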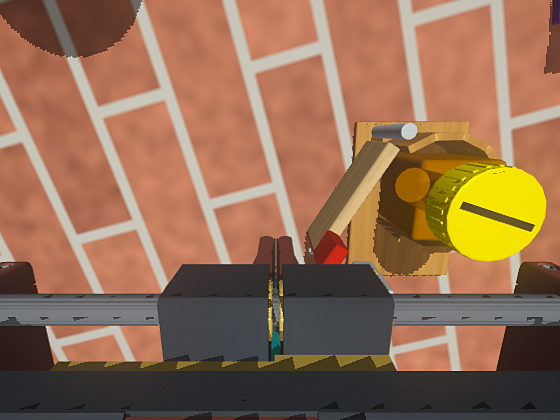

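The wrist view agrees to within 2-3 px: lid centre (497,212) against (499,213) predicted, hinge post (408,131), tab (331,250). I descend, then push along the arc.

Request:
{"name": "carry_out", "arguments": {
  "deltas": [
    [0,0,0,1,0,34,0],
    [0,0,0,1,0,68,0],
    [0,0,0,1,0,68,0],
    [0,0,0,0,10,68,0],
    [0,0,0,-4,20,68,0],
    [0,0,0,-10,30,68,0],
    [0,0,0,-16,40,68,0],
    [0,0,0,-22,50,68,0],
    [0,0,0,-28,60,68,0],
    [0,0,0,-32,67,68,0]
  ]
}}

```text
time: 3.15
tool_pos: [0.51, 0.0016, 0.0819]
ee_rot: [0.794, 0.608, 0.0, -0.0]
wrist_force: [-0.5, 1.7, 0.1]
width: 0.0007
```

```bash
python3 -c "
from h import *
st()"
```

```text
t 3.15 pos [0.51   0.0016 0.0819] stall [-71.9 -51.4] yaw 1.306 tilt [-0.     0.001] F [-0.5  1.7  0.1] M [ 0.14  0.04 -0.06] w 0.0007 q [ 0.28  0.44 -0.5   2.04  0.31  0.73 -0.67]
```

Request:
{"name": "carry_out", "arguments": {
  "deltas": [
    [0,0,0,-1,2,0,0],
    [0,0,0,-2,4,0,0],
    [0,0,0,-3,6,0,0],
    [0,0,0,-3,8,0,0],
    [0,0,0,-3,10,0,0],
    [0,0,0,-3,12,0,0],
    [0,0,0,-3,13,0,0],
    [0,0,0,-3,14,0,0],
    [0,0,0,-3,14,0,0],
    [0,0,0,-3,14,0,0]
  ]
}}

```text
time: 4.15
tool_pos: [0.5231, -0.005, 0.082]
ee_rot: [0.794, 0.608, 0.001, 0.0]
wrist_force: [-0.4, 0.2, 0.3]
width: 0.0005
```

```bash
python3 -c "
from h import *
st()
import pickle
a=[cap('scene'),cap('side')]
cv2.imwrite('pics/g1.png',np.hstack([cv2.resize(a[0]['img'][180:300,230:350],(400,400),interpolation=2),cv2.resize(a[1]['img'][170:290,210:330],(400,400),interpolation=2)])[:,:,::-1])"
```

```text
t 4.15 pos [ 0.5231 -0.005   0.082 ] stall [-57.5 -54.3] yaw 1.306 tilt [0.001 0.001] F [-0.4  0.2  0.3] M [-0.02 -0.08  0.05] w 0.0005 q [ 0.29  0.46 -0.49  2.01  0.31  0.74 -0.66]
```

View pics/g1.png

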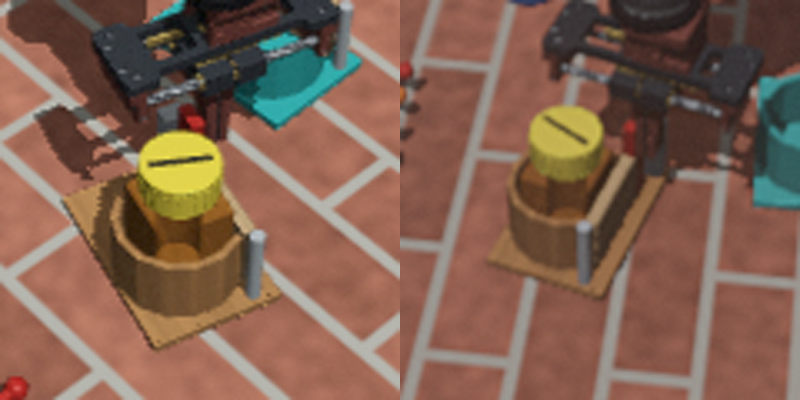

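The gate looks nearly shut, but the force is about zero. It may be home or still short of the ball, so I push on until I feel a firm stop.

Request:
{"name": "carry_out", "arguments": {
  "deltas": [
    [0,0,0,0,0.5,0,0],
    [0,0,0,0,1,0,0],
    [0,0,0,0,1.5,0,0],
    [0,0,0,0,2,0,0],
    [0,0,0,0,2.5,0,0],
    [0,0,0,0,3,0,0],
    [0,0,0,0,3.5,0,0],
    [0,0,0,0,4,0,0],
    [0,0,0,0,4,0,0],
    [0,0,0,0,4,0,0]
  ]
}}

```text
time: 5.25
tool_pos: [0.5251, -0.0056, 0.0819]
ee_rot: [0.794, 0.608, -0.001, -0.001]
wrist_force: [-7.4, 1.5, 6.3]
width: 0.0007
```

Request:
{"name": "carry_out", "arguments": {
  "deltas": [
    [0,0,0,0,2,0,0],
    [0,0,0,0,3,0,0],
    [0,0,0,0,4,0,0],
    [0,0,0,0,5,0,0],
    [0,0,0,0,5,0,0],
    [0,0,0,0,5,0,0],
    [0,0,0,0,5,0,0],
    [0,0,0,0,5,0,0],
    [0,0,0,0,5,0,0],
    [0,0,0,0,5,0,0]
  ]
}}

```text
time: 6.25
tool_pos: [0.5251, -0.0058, 0.0817]
ee_rot: [0.794, 0.608, -0.005, -0.003]
wrist_force: [-17.2, 2.9, 17.9]
width: 0.0003
```

```bash
python3 -c "
from h import *
st()"
```

```text
t 6.25 pos [ 0.5251 -0.0058  0.0817] stall [-55.4 -54.6] yaw 1.308 tilt [-0.012 -0.   ] F [-17.2   2.9  17.9] M [ 0.66  3.4  -0.03] w 0.0003 q [ 0.29  0.47 -0.49  2.    0.31  0.76 -0.65]
```

The force rose to 17 N with no motion. That's past the ball's 8-15 N, so the gate is probably on its stop. I give one firmer push, then back off and up so I can look.

Request:
{"name": "carry_out", "arguments": {
  "deltas": [
    [0,0,0,0,6,0,0],
    [0,0,0,0,7,0,0],
    [0,0,0,0,7,0,0],
    [0,0,0,0,7,0,0],
    [0,0,0,0,0,0,0],
    [0,0,0,0,-20,0,0],
    [0,0,0,0,-35,-20,0],
    [0,0,0,0,-35,-70,0],
    [0,0,0,0,-35,-120,0.2],
    [0,0,0,0,-35,-120,1]
  ]
}}

```text
time: 7.25
tool_pos: [0.4973, 0.0041, 0.2086]
ee_rot: [0.794, 0.608, 0.0, 0.0]
wrist_force: [0.7, -0.1, -0.6]
width: 0.0132
```

```bash
python3 - <<'E'
from h import *
st()
c=cap('wrist');cv2.imwrite('pics/w2.png',c['img'][:,:,::-1])
for n,q in [('lid',(*S0,.133)),('hinge',(*st2w(-40,50),.08)),('catch',(*st2w(-45,-95),.075)),('tab0',(*st2w(-46,-58),.108)),('tab.1',(*(st2w(-40,50)+np.array(Rn.from_euler('z',Y0-.1).apply([-.006,-.108,0]))[:2]),.108))]: print(n,np.round(proj(c,q),1))
p=S0;print(delta(*p,.2,-.3+np.pi/2))
E
```

```text
t 7.25 pos [0.4973 0.0041 0.2086] stall [-84.8 -52.3] yaw 1.308 tilt [ 0.001 -0.   ] F [ 0.7 -0.1 -0.6] M [-0.04 -0.1  -0.04] w 0.0132 q [ 0.36  0.25 -0.57  1.96  0.16  0.98 -0.55]
lid [383.9 153.2]
hinge [325.3  94.3]
catch [314.  240.1]
tab0 [318.7 215. ]
tab.1 [307.1 213.8]
(array([-0.003,  0.002,  0.037]), array([53.4, 86.4,  5.1]))
```

View pics/w2.png

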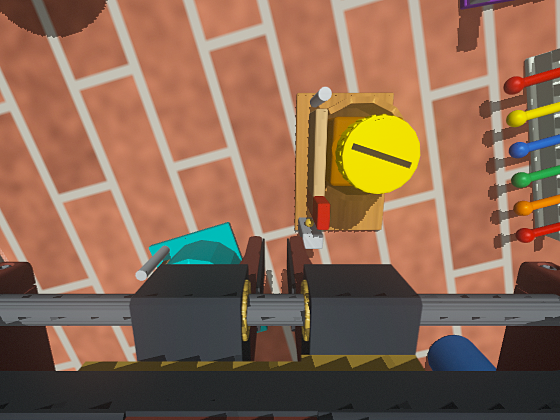

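The gate lies parallel to the stall's edge with the tab at (322,213) beside the catch post at (312,235). The lid top is at about (381,153). Next I measure the gate angle and refine the lid centre.

```bash
python3 - <<'E'
from h import *
im=cv2.imread('pics/w2.png')[:,:,::-1]; c=cap('wrist')
hsv=cv2.cvtColor(np.ascontiguousarray(c['img']),cv2.COLOR_RGB2HSV);m=np.zeros(hsv.shape[:2],np.uint8);m[80:250,280:440]=1
red=m*cv2.bitwise_or(cv2.inRange(hsv,(0,190,60),(4,255,255)),cv2.inRange(hsv,(174,190,60),(180,255,255)))
r=cv2.minAreaRect(cv2.findNonZero(red));print('red',r,cv2.boundingRect(cv2.findNonZero(red)))
rb=red*(hsv[:,:,2]>170);print('bright red',cv2.boundingRect(cv2.findNonZero(rb)))
for th in(0,.04,.1):
    R=Rn.from_euler('z',Y0-th);f=lambda x,y,z:np.round(proj(c,(*(st2w(-40,50)+R.apply([x/1e3,y/1e3,0])[:2]),z)),1)
    print(th,'tab top corners',f(-6,-95,.108),f(-6,-121,.108),f(6,-95,.108),'board outer top',f(-6,-15,.074),f(-6,-90,.074))
# board left edge by colour: light tan
for v in (115,130,150,170,190): print(v,[tuple(int(k) for k in hsv[v,u]) for u in range(308,332,2)])
yel=m*cv2.inRange(hsv,(24,150,225),(34,255,255));cn=max(cv2.findContours(yel,0,1)[0],key=cv2.contourArea)
e=cv2.minEnclosingCircle(cv2.convexHull(cn));print('yel',e,cv2.boundingRect(cn),ray(c,*e[0],.133), 'pred',proj(c,(*S0,.133)))
d=cv2.inRange(hsv,(0,0,0),(180,255,80));k=np.zeros_like(d);cv2.circle(k,(381,153),30,1,-1);pts=cv2.findNonZero(d*k);l=cv2.fitLine(pts,2,0,.01,.01).ravel()
a=ray(c,l[2]-20*l[0],l[3]-20*l[1],.133);b=ray(c,l[2]+20*l[0],l[3]+20*l[1],.133);print('bar mid',(ray(c,l[2],l[3],.133)),'yaw',np.arctan2(*(b-a)[1::-1]))
E
```

```text
red ((325.5600280761719, 211.806884765625), (33.07372283935547, 14.094446182250977), 84.64417266845703) (317, 196, 16, 33)
bright red (320, 203, 13, 26)
0 tab top corners [322.  200.8] [320.9 228.2] [335.3 200.8] board outer top [320.1 110.2] [317.2 188.4]
0.04 tab top corners [317.8 200.5] [315.7 227.8] [331.1 201. ] board outer top [319.5 109.9] [313.7 188.1]
0.1 tab top corners [311.6 199.6] [307.9 226.9] [324.8 200.9] board outer top [318.6 109.4] [308.4 187.4]
115 [(17, 159, 199), (17, 158, 213), (16, 119, 73), (16, 125, 86), (15, 121, 84), (17, 117, 146), (19, 102, 218), (19, 105, 212), (19, 103, 210), (19, 105, 212), (19, 101, 227), (18, 131, 142)]
130 [(18, 159, 202), (16, 163, 156), (17, 128, 82), (16, 132, 87), (17, 137, 80), (19, 112, 187), (19, 102, 213), (19, 106, 210), (19, 103, 218), (20, 103, 221), (19, 99, 226), (18, 231, 65)]
150 [(17, 160, 203), (16, 161, 125), (18, 149, 82), (16, 126, 87), (17, 129, 93), (19, 111, 195), (20, 105, 211), (19, 100, 219), (19, 104, 219), (19, 101, 222), (19, 107, 210), (19, 215, 83)]
170 [(17, 161, 204), (16, 139, 88), (16, 132, 85), (16, 141, 83), (17, 129, 113), (19, 107, 205), (19, 105, 212), (19, 102, 217), (19, 102, 219), (20, 100, 226), (18, 200, 74), (19, 201, 85)]
190 [(17, 162, 201), (12, 141, 76), (17, 132, 83), (16, 144, 76), (18, 112, 182), (19, 104, 214), (20, 104, 211), (19, 102, 216), (19, 102, 217), (19, 103, 205), (16, 171, 151), (17, 165, 111)]
yel ((386.0, 153.5), 41.62040710449219) (346, 113, 79, 80) [0.59110547 0.03169318 0.133     ] pred (np.float64(387.9767929123265), np.float64(151.91387493691943))
bar mid [0.58037931 0.0395958  0.133     ] yaw -0.5500990773541337
```

The gate angle is about 0: the board edge slope matches the seated prediction, and the lid and tab share the same 2 px bias. The lid centre is about (0.5915, 0.032). I move above it with the gripper open.

```bash
python3 -c "
from h import *
st();print(delta(.5915,.032,.165,-.3+np.pi/2))"
```

```text
t 7.35 pos [0.4939 0.0031 0.2033] stall [-87.9 -54.1] yaw 1.308 tilt [-0.008 -0.001] F [ 0.6 -0.5  0.7] M [ 0.04 -0.04 -0.01] w 0.0211 q [ 0.36  0.26 -0.57  1.96  0.16  0.98 -0.55]
(array([-0.007,  0.003,  0.037]), array([53.4, 87. , 37.5]))
```

Request:
{"name": "carry_out", "arguments": {
  "deltas": [
    [0,0,0.04,53,87,0,1],
    [0,0,0.04,53,87,0,1],
    [0,0,0.04,53,87,0,1],
    [0,0,0.04,53,87,0,1],
    [0,0,0.04,53,87,20,1],
    [0,0,0.04,53,87,38,1],
    [0,0,0.04,53,87,38,1],
    [0,0,0.04,53,87,38,1],
    [0,0,0.04,53,87,38,1],
    [0,0,0.04,53,87,38,1]
  ]
}}

```text
time: 8.35
tool_pos: [0.5917, 0.0315, 0.1655]
ee_rot: [0.806, 0.592, -0.003, -0.002]
wrist_force: [0.5, 0.2, 0.8]
width: 0.088
```

```bash
python3 - <<'E'
from h import *
st();print(delta(.5915,.032,.1,-.3+np.pi/2))
c=cap('wrist','w3.png');print(proj(c,(.5915,.032,.133)))
E
```

```text
t 8.35 pos [0.5917 0.0315 0.1655] stall [-0.8 -1.2] yaw 1.267 tilt [-0.007 -0.001] F [0.5 0.2 0.8] M [ 0.01 -0.03 -0.01] w 0.088 q [ 0.24  0.46 -0.53  1.78  0.27  0.98 -0.69]
(array([-0.006,  0.003, -0.003]), array([ 0.6,  0. , 65.5]))
(np.float64(277.1231540530572), np.float64(232.76093308886982))
```

View pics/w3.png

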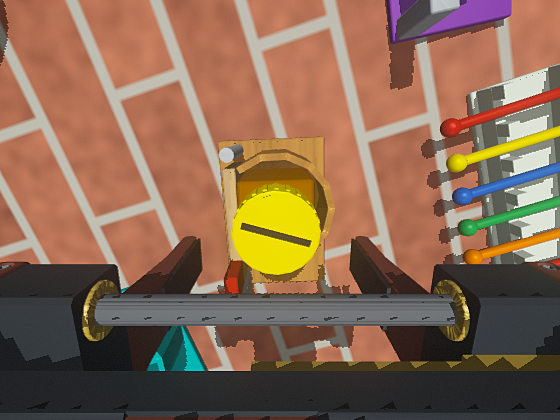

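The lid is centred at (276,233), predicted (277,233), midway between the fingers. I descend and grip.

Request:
{"name": "carry_out", "arguments": {
  "deltas": [
    [-0.005,0,0,0,0,25,1],
    [-0.005,0,0,0,0,50,1],
    [-0.005,0,0,0,0,65,1],
    [-0.005,0,0,0,0,65,1],
    [-0.005,0,0,0,0,65,0],
    [-0.005,0,0,0,0,65,0],
    [-0.005,0,0,0,0,65,0],
    [-0.005,0,0,0,0,65,0],
    [-0.005,0,0,0,0,65,0],
    [-0.005,0,0,0,0,65,0]
  ]
}}

```text
time: 9.4
tool_pos: [0.5918, 0.0316, 0.1014]
ee_rot: [0.806, 0.592, -0.001, 0.001]
wrist_force: [-1.6, -0.7, 5.9]
width: 0.0632
```

```bash
python3 -c "
from h import *
st()"
```

```text
t 9.4 pos [0.5918 0.0316 0.1014] stall [-0.7 -1.1] yaw 1.267 tilt [-0.001 -0.003] F [-1.6 -0.7  5.9] M [-0.03  0.21  0.05] w 0.0632 q [ 0.22  0.53 -0.5   1.83  0.33  0.86 -0.74]
```

The grip holds on the lid (63 mm). I twist anticlockwise, which is negative about tool z.

Request:
{"name": "carry_out", "arguments": {
  "deltas": [
    [0,0,0,0,0,0,0],
    [0,0,-0.08,0,0,0,0],
    [0,0,-0.16,0,0,0,0],
    [0,0,-0.24,0,0,0,0],
    [0,0,-0.32,0,0,0,0],
    [0,0,-0.4,0,0,0,0],
    [0,0,-0.48,0,0,0,0],
    [0,0,-0.56,0,0,0,0],
    [0,0,-0.64,0,0,0,0],
    [0,0,-0.7,0,0,0,0]
  ]
}}

```text
time: 10.4
tool_pos: [0.5925, 0.0318, 0.1015]
ee_rot: [0.554, 0.833, -0.0, 0.001]
wrist_force: [1.4, 0.4, 0.0]
width: 0.0632
```

```bash
python3 - <<'E'
from h import *
st()
a=[cap('scene'),cap('side')]
cv2.imwrite('pics/t1.png',np.hstack([cv2.resize(a[0]['img'][180:300,230:350],(400,400),interpolation=2),cv2.resize(a[1]['img'][170:290,210:330],(400,400),interpolation=2)])[:,:,::-1])
cap('wrist','w4.png')
E
```

```text
t 10.4 pos [0.5925 0.0318 0.1015] stall [-0.1 -0.8] yaw 1.968 tilt [ 0.001 -0.001] F [1.4 0.4 0. ] M [ 0.21 -0.4  -0.8 ] w 0.0632 q [ 0.33  0.57 -0.66  1.83  0.44  0.9  -0.13]
```

View pics/w4.png

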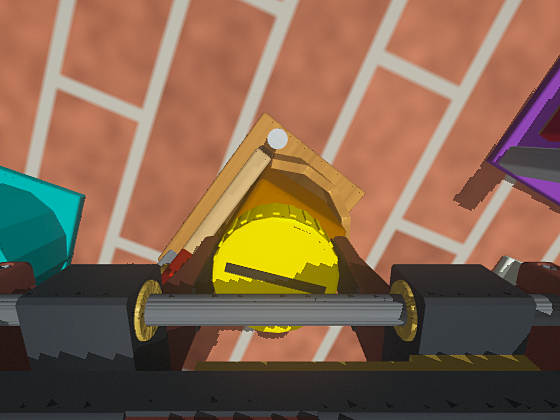

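The bar keeps the same angle relative to the gripper as before the turn (about 13°), so the lid turns without slip. The jar stays aligned with the gate, and the moment is -0.8 N m. I continue to 1.5 rad.

Request:
{"name": "carry_out", "arguments": {
  "deltas": [
    [0,0,-0.08,0,0,0,0],
    [0,0,-0.16,0,0,0,0],
    [0,0,-0.24,0,0,0,0],
    [0,0,-0.32,0,0,0,0],
    [0,0,-0.4,0,0,0,0],
    [0,0,-0.48,0,0,0,0],
    [0,0,-0.56,0,0,0,0],
    [0,0,-0.64,0,0,0,0],
    [0,0,-0.72,0,0,0,0],
    [0,0,-0.8,0,0,0,0]
  ]
}}

```text
time: 11.55
tool_pos: [0.5935, 0.0318, 0.1027]
ee_rot: [0.186, 0.983, -0.001, 0.002]
wrist_force: [-0.2, -0.2, 7.2]
width: 0.0633
```

```bash
python3 -c "
from h import *
st();print(delta(.592,.032,.1015,2.8))"
```

```text
t 11.55 pos [0.5935 0.0318 0.1027] stall [ 0.9 -0.5] yaw 2.768 tilt [ 0.003 -0.002] F [-0.2 -0.2  7.2] M [ 0.04 -0.2  -0.09] w 0.0633 q [ 0.46  0.63 -0.84  1.82  0.57  0.95  0.56]
(array([-0.001,  0.004, -0.032]), array([ 1.5, -0.3,  1.2]))
```

The lid popped up about 1 mm, the moment fell to about 0, and the lid is now about +1.2 rad relative to the jar, so it is free. I lift slowly.

Request:
{"name": "carry_out", "arguments": {
  "deltas": [
    [0,0,0,0,0,-2,0],
    [0,0,0,0,0,-4,0],
    [0,0,0,0,0,-6,0],
    [0,0,0,0,0,-8,0],
    [0,0,0,0,0,-10,0],
    [0,0,0,0,0,-12,0],
    [0,0,0,0,0,-14,0],
    [0,0,0,0,0,-16,0],
    [0,0,0,0,0,-16,0],
    [0,0,0,0,0,-16,0]
  ]
}}

```text
time: 12.55
tool_pos: [0.5935, 0.0318, 0.1187]
ee_rot: [0.186, 0.983, -0.001, 0.002]
wrist_force: [-0.2, -0.3, -0.3]
width: 0.0632
```

```bash
python3 - <<'E'
from h import *
st()
a=[cap('scene'),cap('side')]
cv2.imwrite('pics/l1.png',np.hstack([cv2.resize(a[0]['img'][190:290,235:335],(400,400),interpolation=2),cv2.resize(a[1]['img'][180:280,215:315],(400,400),interpolation=2)])[:,:,::-1])
E
```

```text
t 12.55 pos [0.5935 0.0318 0.1187] stall [ 0.8 -0.5] yaw 2.768 tilt [ 0.003 -0.002] F [-0.2 -0.3 -0.3] M [ 0.03 -0.14 -0.  ] w 0.0632 q [ 0.47  0.61 -0.86  1.81  0.55  0.98  0.58]
```

View pics/l1.png

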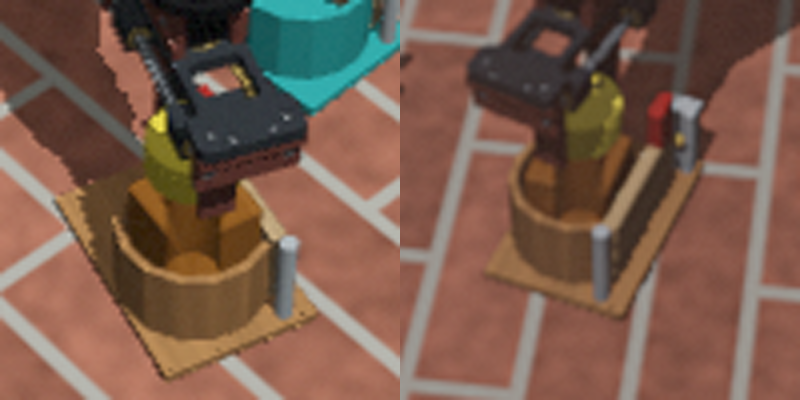

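The wrist load is only the lid; a lifted jar would add 3-6 N. The jar is seated and the gate is shut. The last lift is 24 mm, putting the underside at about 0.144, 20 mm above the mouth.

Request:
{"name": "carry_out", "arguments": {
  "deltas": [
    [0,0,0,0,0,-4,0],
    [0,0,0,0,0,-8,0],
    [0,0,0,0,0,-12,0],
    [0,0,0,0,0,-16,0],
    [0,0,0,0,0,-20,0],
    [0,0,0,0,0,-24,0],
    [0,0,0,0,0,-24,0],
    [0,0,0,0,0,-24,0],
    [0,0,0,0,0,-24,0],
    [0,0,0,0,0,-24,0]
  ]
}}

```text
time: 13.65
tool_pos: [0.5932, 0.0318, 0.1424]
ee_rot: [0.186, 0.983, -0.001, 0.001]
wrist_force: [0.0, 0.7, -0.5]
width: 0.0635
```

```bash
python3 - <<'E'
from h import *
st()
a=[cap('scene'),cap('side')]
cv2.imwrite('pics/l2.png',np.hstack([cv2.resize(a[0]['img'][190:290,235:335],(400,400),interpolation=2),cv2.resize(a[1]['img'][180:280,215:315],(400,400),interpolation=2)])[:,:,::-1])
for c in a: print(proj(c,(*S0,.124)),proj(c,(.5935,.0318,.144)))
E
```

```text
t 13.65 pos [0.5932 0.0318 0.1424] stall [ 0.5 -0.6] yaw 2.768 tilt [ 0.002 -0.002] F [ 0.   0.7 -0.5] M [ 0.   -0.1   0.03] w 0.0635 q [ 0.48  0.58 -0.88  1.79  0.52  1.02  0.6 ]
(np.float64(284.027758397947), np.float64(230.75583334209057)) (np.float64(283.76860609771086), np.float64(225.420829163941))
(np.float64(259.3250551931022), np.float64(211.28356156128075)) (np.float64(258.99486937244563), np.float64(206.15212042563206))
```

View pics/l2.png

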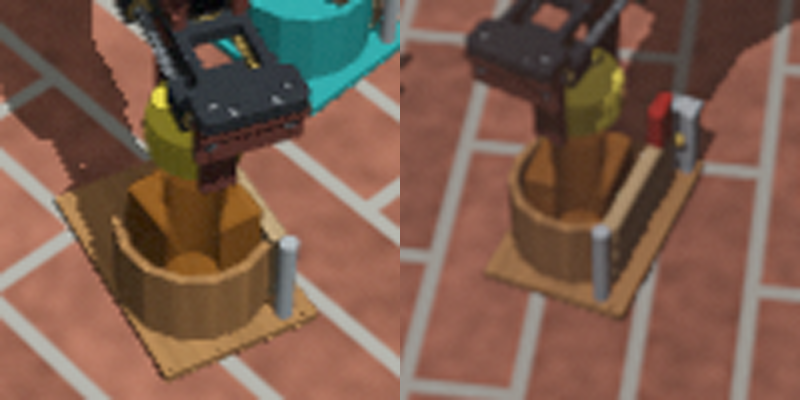

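The jar hasn't moved between the last two views, its neck is showing at crop (195,195), and the gate is still on its catch. Handing in.

```bash
python3 -c "
from h import *
st();print(bot.job_done())"
```

```text
t 13.75 pos [0.5932 0.0318 0.1424] stall [ 0.6 -0.5] yaw 2.768 tilt [ 0.003 -0.002] F [-0.3 -0.8 -0. ] M [ 0.03 -0.13 -0.01] w 0.0631 q [ 0.48  0.58 -0.88  1.79  0.52  1.02  0.6 ]
the job is handed in; nothing more can be done
None
```

I pushed the gate shut, twisted the lid 1.5 rad anticlockwise until it came free, and lifted it. I handed the job in at 13.75 s, still holding the lid.

- **Gate:** a firm push met a hard stop at 17 N or more. In the wrist picture taken after I backed off, the gate angle measured about 0, and the later pictures still show it on its catch.
- **Lid coming free:** it turned with the gripper without slipping. At the end of the twist the turning moment had dropped from 0.8 to about 0.1 N m and the lid had risen about 1 mm.
- **Final pose:** the gripper is within about 1 mm of the jar's estimated axis and tilted less than 0.004 rad. The lid's underside is about 20 mm above the mouth, worked out from the gripper's height rather than measured directly.
- **Jar:** it did not move between the last two pictures, and the wrist force during the lift was about zero, so the jar stayed seated.
- **Bystanders:** I never went near the mill, bowl, tongs, tin or box, but I took no final picture of them.

No check failed. An upward force of about 18 N showed at the wrist during the gate push; I took it for friction on the tab, and it was gone once I backed off.

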